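# Kit the brass parts for a regulator rebuild

### The arm

A 7-joint arm with a two-finger parallel gripper is mounted at the origin on the work surface. World frame = base frame: x ahead of the robot, y to its left, z up, the work surface at z = 0. Lengths are in m, angles in rad, forces in N, time in s.
With the tool pointing down it reaches from about 0.4 to 0.75 m from the base axis. Payload 19.5 kg.
Tool frame: the origin (TCP) lies at the centre of the arm's flange, where the gripper is bolted on; the fingertips stand 173 mm ahead of it and the grasp point (between the pads) lies 155 mm ahead of it (ctrl.pinch_z is the distance from the TCP to the grasp point, in m); z points along the fingers, y is the line along which they close (so a half turn about z gives the same grasp; the last joint's range is limited). The gripper opens to 85 mm and grips with 20 to 120 N. Pads are 22 mm wide; open, the fingers measure 114 mm over their backs; the gripper's body (76 mm by 85 mm) begins 54 mm behind the grasp point. The pads swing forward as they close: fully open they stand 13 mm farther back than shut.
Start: joints at [-0.042, 0.707, -0.028, 1.485, 0.022, 0.951, -0.075], TCP at [0.575, 0, 0.405] pointing down, gripper open.
Joint ranges: [-2.71, 2.71], [-0.32, 2.16], [-1.57, 1.52], [0, 2.45], [-1.46, 4.6], [0, 2.02], [-2.83, 2.83]. Speed limits (rad/s): [1.89, 1.89, 2.57, 2.57, 3.01, 3.01, 3.01].

### API

Orientations are given as a unit quaternion [w, x, y, z].
In Python, from plant import ctrl gives the robot as it stands.
- The arm moves only by the tool carry_out, never from a script. Its argument "motion" is one flat list of numbers, 7 for each row, row after row: the shift along the world's x, y, z in m, then the turn, a rotation vector about the world's x, y, z in rad, then the opening, from 0 (shut) to 1 (fully open). A call has 1 to 12 rows; each row is the pose to reach, as a shift and turn from the pose commanded when the call began; what a row does not reach only later rows make up. A row lasts 1/8 s, in which the tool goes at most 62.5 mm and 10.7 degrees, less where a joint would pass 70% of its speed; a pose out of reach is approached as far as the arm can. A call with a gripper value outside its range is refused whole. The fingers move at their own pace and stop on an object; "squeeze" is the grip in N (left out, the last holds). Time passes only in rows, so rows that repeat a pose let the fingers close. It gives the time, the measured TCP pose, the force, the opening and the grip force at its end, in the units of the state.
- ctrl.read_state(): the state, without advancing time (a new reading comes with each control period).
- ctrl.get_image(name): name is "scene" or "side" or "wrist"; returns a dict with "frame" (420x560x3 uint8, blue, green, red), "intrinsics" (3x3 intrinsics, pixels), "k1" (the pictures are not rectified: a ray, as slopes to the right and down, at radius r is drawn at 1 + k1 r^2 times it, then the intrinsics apply), "cam_to_world" (4x4, takes a point from camera to world coordinates); the wrist camera has in their place "mount" (4x4, takes a point from camera to tool coordinates, whose origin is the TCP and whose axes are the flange's). Camera axes: x right, y up, looking along -z (the intrinsics and any distortion apply to the point x, -y, -z); pixel columns grow to the right and rows downward; lengths in m; the calibration is good to about 2 mm. A picture is of the moment at which its call begins: read the wrist's pose just before it. There is no depth.
- ctrl.close_job(): hands the job in; it is judged then, once.
The state is a dict: "time_s": time; "joints": joint angles; "joint_vel": joint speeds; "tau": joint torques, N m; "tool_pos": TCP position; "ee_rot": TCP orientation; "wrist_force": force on the tool from outside, world axes, zero at the start; "torque": the same for the moment, N m; "grip_width": opening from 0.0 (shut) to 1.0 (fully open); "grip_force": force on a finger pad.
Only numpy, scipy, OpenCV 4.12 (cv2) and the standard library are available. Lean on these libraries where they do the work, as an engineer would, in place of code of your own. Each camera call takes 0.05 s, during which the arm holds its last target. There are 200 camera calls.

### The job

Lay out the four brass parts for the regulator rebuild, each standing upright and flat on the floor of its own tray: the hex nut with the tube in the red tray, the bell-shaped bonnet in the blue tray, the valve with the black knob in the yellow tray and the open sleeve in the green tray. The steel nut and the steel bonnet are not for this job: leave them standing where they are.

Things in the scene. Friction and masses are not known exactly. Their poses are not given: they have to be found in the camera images.
- brass_nut: Golden brass inlet union nut standing upright: a hexagon 42 mm across flats (48.5 mm over corners) and 26 mm high, and on it a coaxial round tube 18 mm in diameter from 26 to 60 mm height, its end black inside; about 260 g. Origin: centre of its underside; z is up along the tube, x points at a flat.
- brass_bonnet: Golden brass regulator bonnet standing upright: bell-shaped, round base 48 mm in diameter and 14 mm high, narrowing to a round neck 22 mm in diameter from 34 to 58 mm height (closed top); about 240 g. Origin: centre of its underside; z is up along its axis.
- brass_valve: Golden brass valve insert standing upright: round brass base 46 mm in diameter and 22 mm high, a stem 16 mm in diameter up to 40 mm, and on top a round black plastic hand knob 34 mm in diameter from 40 to 60 mm height; about 240 g. The knob does not turn. Origin: centre of its underside; z is up along its axis.
- brass_sleeve: Golden brass coupling sleeve standing upright: a plain open tube 44 mm outside diameter, 30 mm bore, 42 mm high; about 220 g. Origin: centre of its underside; z is up along its axis.
- steel_nut: Silver-grey steel inlet union nut standing upright: a hexagon 42 mm across flats (48.5 mm over corners) and 26 mm high, and on it a coaxial round tube 18 mm in diameter from 26 to 60 mm height, its end black inside; about 250 g. Origin: centre of its underside; z is up along the tube, x points at a flat. Not part of the job; it is loose.
- steel_bonnet: Silver-grey steel regulator bonnet standing upright: bell-shaped, round base 48 mm in diameter and 14 mm high, narrowing to a round neck 22 mm in diameter from 34 to 58 mm height (closed top); about 230 g. Origin: centre of its underside; z is up along its axis. Not part of the job; it is loose.
- red_tray: Fixed shallow square plastic tray, red, 84 mm outside, 76 mm inside, walls 4 mm thick, rim 12 mm above the bench, inner floor 4 mm above the bench. Origin: centre of its underside, on the bench; x and y run along its sides, z up. It does not move.
- blue_tray: Fixed shallow square plastic tray, blue, 84 mm outside, 76 mm inside, walls 4 mm thick, rim 12 mm above the bench, inner floor 4 mm above the bench. Origin: centre of its underside, on the bench; x and y run along its sides, z up. It does not move.
- yellow_tray: Fixed shallow square plastic tray, yellow, 84 mm outside, 76 mm inside, walls 4 mm thick, rim 12 mm above the bench, inner floor 4 mm above the bench. Origin: centre of its underside, on the bench; x and y run along its sides, z up. It does not move.
- green_tray: Fixed shallow square plastic tray, green, 84 mm outside, 76 mm inside, walls 4 mm thick, rim 12 mm above the bench, inner floor 4 mm above the bench. Origin: centre of its underside, on the bench; x and y run along its sides, z up. It does not move.
Not all that is in view belongs to the job. What is shaped like the brass_bonnet but pink or purple is not meant.

How it is judged:
At the end, for the whole second after the job is handed in: Brass nut in the red tray, bonnet in blue, valve in yellow, sleeve in green: each upright within 0.1 rad, on the tray floor (origin 1 to 8 mm above the tray's), within 23 mm of its centre along each side, at rest (under 20 mm/s). Steel parts upright within 0.1 rad, moved under 20 mm (x of brass_nut in the frame of red_tray between -0.023 and 0.023 m and y of brass_nut in the frame of red_tray between -0.023 and 0.023 m and z of brass_nut in the frame of red_tray between 0.001 and 0.008 m and angle between each of brass_nut, brass_bonnet, brass_valve, brass_sleeve, steel_nut, steel_bonnet's own z axis and vertical below 0.1 rad and linear speed of each of brass_nut, brass_bonnet, brass_valve, brass_sleeve below 0.02 m/s and x of brass_bonnet in the frame of blue_tray between -0.023 and 0.023 m and y of brass_bonnet in the frame of blue_tray between -0.023 and 0.023 m and z of brass_bonnet in the frame of blue_tray between 0.001 and 0.008 m and x of brass_valve in the frame of yellow_tray between -0.023 and 0.023 m and y of brass_valve in the frame of yellow_tray between -0.023 and 0.023 m and z of brass_valve in the frame of yellow_tray between 0.001 and 0.008 m and x of brass_sleeve in the frame of green_tray between -0.023 and 0.023 m and y of brass_sleeve in the frame of green_tray between -0.023 and 0.023 m and z of brass_sleeve in the frame of green_tray between 0.001 and 0.008 m and distance of each of steel_nut, steel_bonnet from where it was at the start of the episode below 0.02 m); the robot touches nothing.
It fails at once if a steel part is moved by 20 mm or more from its place (distance of any of steel_nut, steel_bonnet from where it was at the start of the episode above 0.02 m).
It also fails if it takes over 115 s, if anything falls off the work surface, if the arm or the gripper's body presses on something with over 40 N, if the wrist force passes 120 N, or if a joint passes its speed limit or range.

## Working session

There is one attempt and no reset: what is moved stays moved. The work goes in short steps, Python scripts to look and compute and a tool call to move; the robot and the scene stay as the last step left them, time stands still between calls to the robot, and variables do not carry over. Pictures are saved under pics/ and viewed, at most 14 in all, crops included, and the job is handed in when it is done.

Besides the shell and the picture viewer there is one more tool, called after ">>>" as name(argument=value, ...), one argument or row to a line, values as JSON. carry_out: Moves the arm, as the interface text tells. Its arguments: {"type":"object","properties":{"motion":{"type":"array"},"squeeze":{"type":"number"}},"required":["motion"]}

```bash
mkdir -p pics; ls; cat > h.py <<'E'
import numpy as np, cv2
from plant import ctrl
from scipy.spatial.transform import Rotation as R
def cam(n):
    s=ctrl.read_state(); d=ctrl.get_image(n)
    if n=="wrist":
        q=s["ee_rot"]; T=np.eye(4); T[:3,:3]=R.from_quat([q[1],q[2],q[3],q[0]]).as_matrix(); T[:3,3]=s["tool_pos"]
        C=T@np.array(d["mount"])
    else: C=np.array(d["cam_to_world"])
    return d["frame"],dict(K=np.array(d["intrinsics"]),k1=d["k1"],C=C)
def save(n,f):
    im,c=cam(n); cv2.imwrite(f"pics/{f}.png",im); np.savez(f"pics/{f}.npz",**c); return im,c
def load(f): return dict(np.load(f"pics/{f}.npz"))
def toworld(c,uv,z):
    K,k1,C=c["K"],float(c["k1"]),c["C"]
    p=cv2.undistortPoints(np.array(uv,float).reshape(-1,1,2),K,np.array([k1,0,0,0,0.])).reshape(-1,2)
    d=np.c_[p[:,0],-p[:,1],-np.ones(len(p))]@C[:3,:3].T
    o=C[:3,3]; return o+d*((z-o[2])/d[:,2])[:,None]
def topix(c,P):
    K,k1,C=c["K"],float(c["k1"]),c["C"]
    q=(np.array(P,float).reshape(-1,3)-C[:3,3])@C[:3,:3]
    q=q*[1,-1,-1]
    return cv2.projectPoints(q,np.zeros(3),np.zeros(3),K,np.array([k1,0,0,0,0.]))[0].reshape(-1,2)
E
python3 - <<'E'
from h import *
for n in("scene","side","wrist"):
    im,c=save(n,n+"0"); print(n,c["C"][:3,3].round(3),c["C"][:3,2].round(2),float(c["k1"]))
print(ctrl.read_state())
E
```

```text
pics
scene [ 1.289 -0.263  0.752] [ 0.74 -0.23  0.63] -0.026762948301983162
side [0.093 0.676 0.808] [-0.35  0.61  0.71] -0.1763526917567
wrist [0.576 0.082 0.374] [0.   0.32 0.95] -0.027585671518570144
{'time_s': 0.15, 'joints': array([-0.04172155,  0.70693039, -0.02760939,  1.48486236,  0.02199108,
        0.95090627, -0.07552327]), 'joint_vel': array([-5.81125864e-04, -2.49867879e-03,  2.62466290e-05, -3.13241174e-03,
       -1.01617258e-03,  6.91262890e-04, -8.26855367e-04]), 'tau': array([-2.72933512e-04, -8.83303356e+01,  1.23416293e+00, -2.36189121e+01,
        1.69090542e-02,  5.40951354e-03,  2.67545431e-05]), 'tool_pos': array([5.74950730e-01, 1.68422102e-05, 4.04358782e-01]), 'ee_rot': array([-2.77789860e-04,  7.07112041e-01,  7.07101407e-01, -2.90774077e-04]), 'wrist_force': array([ 0.34983088, -0.3835551 ,  0.92198568]), 'torque': array([ 0.00563524, -0.0292198 , -0.05749096]), 'grip_force': 0.0, 'grip_width': 1.0007407366311725}
```

View pics/scene0.png

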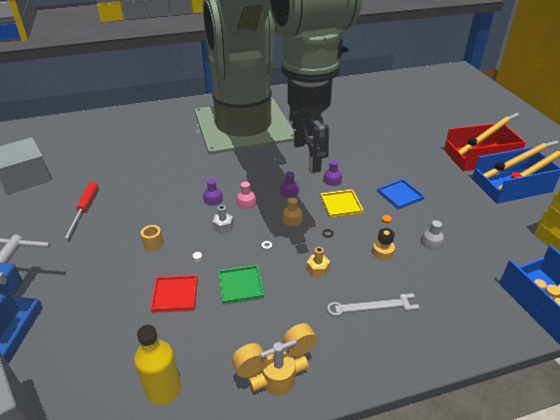

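View pics/side0.png

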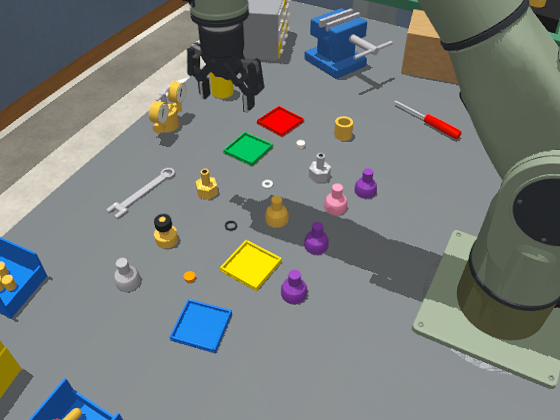

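View pics/wrist0.png

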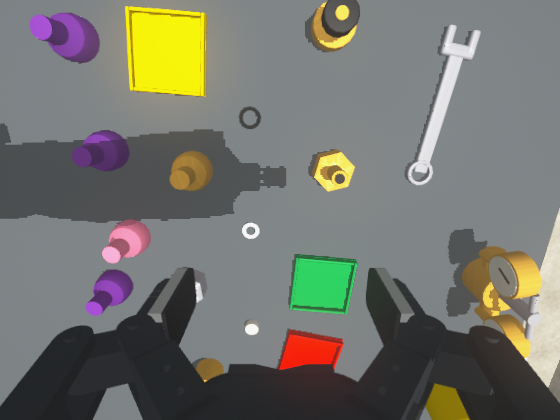

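```bash
python3 - <<'E'
from h import *
def mont(f,pts,o,s=40,k=5):
    im=cv2.imread(f"pics/{f}.png"); t=[]
    for (u,v) in pts:
        a=cv2.resize(im[v-s//2-4:v+s//2+4,u-24:u+24],None,fx=k,fy=k,interpolation=cv2.INTER_CUBIC)
        for i in range(0,48,10): cv2.putText(a,str(u-24+i),(i*k,8),0,.3,(255,255,255)); cv2.line(a,(i*k,9),(i*k,14),(255,255,255)); cv2.putText(a,str(v-24+i),(0,i*k+4),0,.3,(255,255,0))
        a[:, -1]=255;a[-1]=255
        t.append(a)
    cv2.imwrite(f"pics/{o}.png",np.vstack([np.hstack(t[:3]),np.hstack(t[3:])]))
mont("scene0",[(318,262),(292,211),(385,243),(152,238),(222,218),(433,235)],"ms")
mont("side0",[(206,184),(277,210),(165,231),(343,128),(320,167),(125,274)],"md")
for f in("scene0","side0","wrist0"):
    c=load(f); hsv=cv2.cvtColor(cv2.imread(f"pics/{f}.png"),cv2.COLOR_BGR2HSV)
    for n,h,ex in(("red",0,0),("blue",110,0),("yellow",29,0),("green",70,0)):
        m=((abs(((hsv[...,0].astype(int)-h+90)%180)-90)<(4 if n=="yellow" else 10))&(hsv[...,1]>150)&(hsv[...,2]>60)).astype(np.uint8)
        for ct in cv2.findContours(m,0,2)[0]:
            a=cv2.contourArea(ct)
            if a<600: continue
            q=cv2.approxPolyDP(cv2.convexHull(ct),6,True).reshape(-1,2)
            w=toworld(c,q,.010)[:,:2]
            if len(q)==4 and .4<np.hypot(*w.mean(0))<.85: 
                e=w[1]-w[0]; print(f,n,w.mean(0).round(4),np.linalg.norm(w-np.roll(w,1,0),axis=1).round(3),np.rad2deg(np.arctan2(e[1],e[0])).round(1)%90)
E
```

```text
scene0 red [ 0.6191 -0.2855] [0.082 0.089 0.083 0.085] 78.6
scene0 blue [0.4566 0.2987] [0.081 0.087 0.08  0.088] 6.5
scene0 green [ 0.6299 -0.1532] [0.08  0.081 0.081 0.081] 84.0
side0 red [ 0.6158 -0.2825] [0.09  0.081 0.09  0.081] 78.9
side0 blue [0.4529 0.2994] [0.086 0.08  0.087 0.082] 12.5
side0 yellow [0.4467 0.1417] [0.088 0.079 0.089 0.082] 86.1
side0 green [ 0.6294 -0.1515] [0.087 0.083 0.088 0.081] 84.5
wrist0 red [ 0.6209 -0.2709] [0.077 0.08  0.057 0.086] 77.7
wrist0 yellow [0.4492 0.1417] [0.083 0.082 0.082 0.083] 84.6
wrist0 green [ 0.6325 -0.153 ] [0.08  0.086 0.082 0.081] 85.9
```

View pics/ms.png

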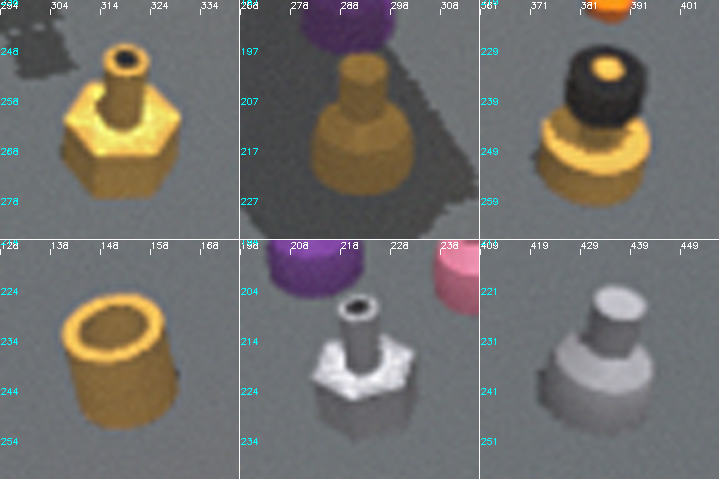

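View pics/md.png

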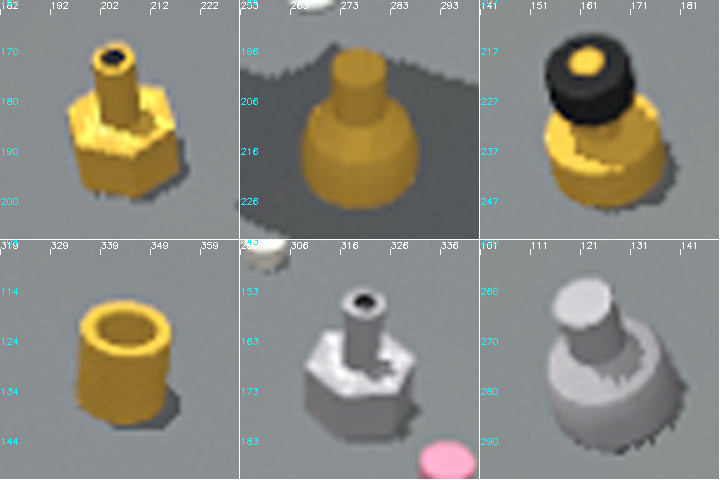

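```bash
python3 - <<'E'
from h import *
S,D,W=load("scene0"),load("side0"),load("wrist0")
o=.4
for n,z,s,d,w in [("nut",.06,(319.2,249.8),(204.8,171.4),(340,178)),("bonnet",.058,(292.6,200),(276.8,199.6),(180,181)),("valve",.06,(386.6,232.6),(162.2,219.2),(342,12)),("sleeve",.042,(150.6,231.6),(344,121.6),None),("snut",.06,(221.6,207.4),(320.6,155.4),None),("sbon",.058,(437,223.6),(121.6,262.4),None)]:
    r=[toworld(S,np.array(s)-o,z)[0,:2],toworld(D,np.array(d)-o,z)[0,:2]]
    if w: r.append(toworld(W,w,z)[0,:2])
    print(n,[x.round(4).tolist() for x in r],np.mean(r,0).round(4))
print("purple/pink tops",toworld(S,[(289,175),(246,186),(212,184),(333,165)],.058)[:,:2].round(3).tolist())
print("yellow scene", toworld(S,[(321,193),(351,191),(363,211),(331,216)],.01)[:,:2].mean(0))
E
```

```text
nut [[0.6347, 0.0124], [0.6366, 0.0097], [0.6384, 0.0117]] [0.6366 0.0113]
bonnet [[0.4614, 0.0107], [0.4645, 0.0088], [0.4669, 0.0082]] [0.4642 0.0092]
valve [[0.6271, 0.1677], [0.6305, 0.1642], [0.6314, 0.1661]] [0.6297 0.166 ]
sleeve [[0.4588, -0.3138], [0.461, -0.3154]] [ 0.4599 -0.3146]
snut [[0.4433, -0.1518], [0.4468, -0.1543]] [ 0.4451 -0.153 ]
sbon [[0.6306, 0.2877], [0.6313, 0.2855]] [0.6309 0.2866]
purple/pink tops [[0.366, 0.033], [0.38, -0.079], [0.349, -0.156], [0.357, 0.153]]
yellow scene [0.44940636 0.14183261]
```

>>> carry_out(
  motion=[0.03,0.005,-0.05,0,0,0,0.55,0.0615,0.0113,-0.1,0,0,0,0.55,0.0615,0.0113,-0.14,0,0,0,0.55,0.0615,0.0113,-0.14,0,0,0,0.55,0.0615,0.0113,-0.17,0,0,0,0.55,0.0615,0.0113,-0.202,0,0,0,0.55,0.0615,0.0113,-0.202,0,0,0,0.55,0.0615,0.0113,-0.202,0,0,0,0.55],
  squeeze=50,
)

```text
time_s: 1.15
tool_pos: [0.637, 0.0112, 0.205]
ee_rot: [0.001, 0.707, 0.707, 0.001]
wrist_force: [-0.6, -0.4, 0.2]
grip_width: 0.551
grip_force: 0.0
```

```bash
python3 - <<'E'
from h import *
a,_=save("side","s1"); b,_=save("wrist","w1")
cv2.imwrite("pics/c1.png",np.hstack([cv2.resize(a[80:230,130:280],(400,400)),cv2.resize(b,(400,400))]))
print(ctrl.read_state()["tool_pos"])
E
```

```text
[0.63695515 0.01128255 0.20467225]
```

View pics/c1.png

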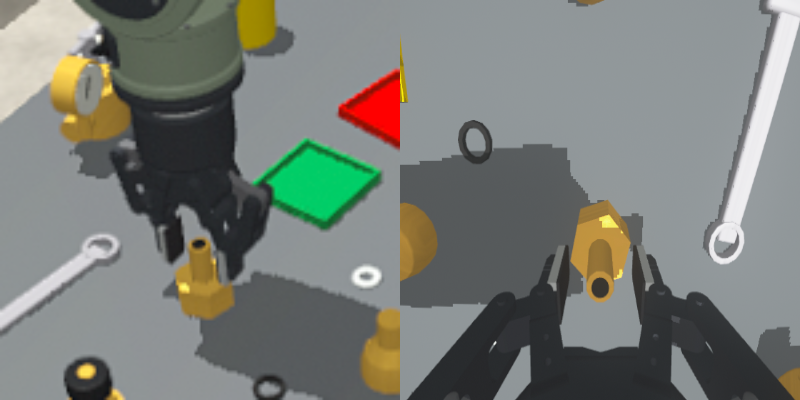

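Side crop: the tube (200,245) stands between the fingers; the wrist crop shows it centred (600,285). Closing and lifting.

>>> carry_out(
  motion=[0,0,0,0,0,0,0,0,0,0,0,0,0,0,0,0,0,0,0,0,0,0,0,0,0,0,0,0,0,0,0,0,0,0,0,0,0,0.02,0,0,0,0,0,0,0.05,0,0,0,0,0,0,0.08,0,0,0,0,0,0,0.09,0,0,0,0],
  squeeze=50,
)

```text
time_s: 2.38
tool_pos: [0.6366, 0.0113, 0.2951]
ee_rot: [0.001, 0.707, 0.707, 0.001]
wrist_force: [-0.5, -0.3, -2.9]
grip_width: 0.195
grip_force: 49.3
```

>>> carry_out(
  motion=[0,-0.015,0,0,0,0,0,-0.003,-0.045,0,0,0,0,0,-0.005,-0.08,0,0,0,0,0,-0.008,-0.115,0,0,0,0,0,-0.01,-0.15,0,0,0,0,0,-0.012,-0.185,0,0,0,0,0,-0.014,-0.22,0,0,0,0,0,-0.016,-0.25,0,0,0,0,0,-0.018,-0.275,0,0,0,0,0,-0.019,-0.29,0,0,0,0,0,-0.019,-0.295,-0.02,0,0,0,0,-0.019,-0.295,-0.04,0,0,0,0],
)

```text
time_s: 3.88
tool_pos: [0.6175, -0.283, 0.2506]
ee_rot: [-0.001, 0.707, 0.707, -0.0]
wrist_force: [-0.6, 1.2, -2.9]
grip_width: 0.195
grip_force: 49.3
```

>>> carry_out(
  motion=[0,0,-0.02,0,0,0,0,0,0,-0.034,0,0,0,0,0,0,-0.042,0,0,0,0,0,0,-0.044,0,0,0,0,0,0,-0.044,0,0,0,0,0,0,-0.044,0,0,0,0],
)

```text
time_s: 4.62
tool_pos: [0.6176, -0.2838, 0.2092]
ee_rot: [0.0, 0.707, 0.707, 0.0]
wrist_force: [0.2, -0.7, -2.8]
grip_width: 0.196
grip_force: 49.3
```

```bash
python3 - <<'E'
from h import *
a,_=save("side","s2"); b,_=save("scene","c2")
cv2.imwrite("pics/c2m.png",np.hstack([cv2.resize(a[70:170,230:330],(400,400)),cv2.resize(b[230:330,120:220],(400,400))]))
E
```

```text
(no output)
```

View pics/c2m.png

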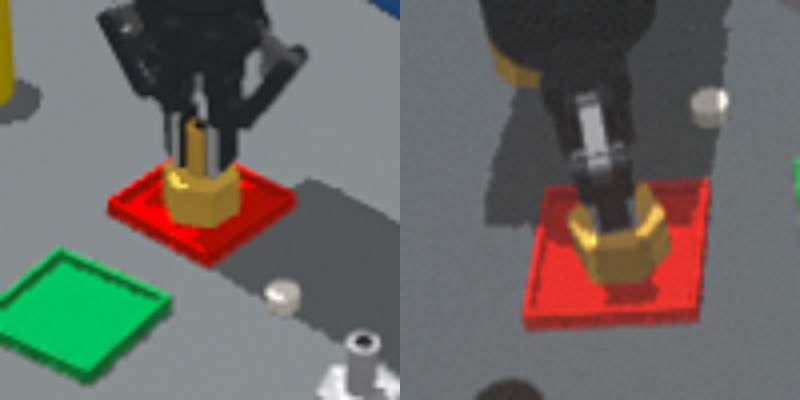

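Nut sits over the red tray, about 0.7 mm from its floor, near centre (200,200 / 620,240). Set down and release.

>>> carry_out(
  motion=[0,0,-0.001,0,0,0,0,0,0,-0.001,0,0,0,0,0,0,-0.001,0,0,0,0.3,0,0,-0.001,0,0,0,0.5,0,0,-0.001,0,0,0,0.5,0,0,-0.001,0,0,0,0.5,0,0,0.02,0,0,0,0.5,0,0,0.06,0,0,0,0.5,0,0,0.08,0,0,0,0.6,-0.04,-0.008,0.08,0,0,0,0.8,-0.09,-0.018,0.08,0,0,0,0.9,-0.13,-0.026,0.08,0,0,0,0.9],
)

```text
time_s: 6.22
tool_pos: [0.4857, -0.3101, 0.2903]
ee_rot: [0.001, 0.707, 0.707, -0.0]
wrist_force: [-0.2, -0.8, -0.2]
grip_width: 0.899
grip_force: 0.0
```

>>> carry_out(
  motion=[-0.02,-0.005,0,0,0,0,0.9,-0.0276,-0.0048,0,0,0,0,0.9,-0.0276,-0.0048,-0.02,0,0,0,0.9,-0.0276,-0.0048,-0.02,0,0,0,0.9],
)

```text
time_s: 6.72
tool_pos: [0.4604, -0.314, 0.2684]
ee_rot: [-0.001, 0.707, 0.707, 0.0]
wrist_force: [-0.1, -0.1, -0.5]
grip_width: 0.898
grip_force: 0.0
```

```bash
python3 - <<'E'
from h import *
a,_=save("side","s3"); b,_=save("wrist","w3")
print(ctrl.read_state()["tool_pos"])
cv2.imwrite("pics/c3m.png",np.hstack([cv2.resize(a[70:170,240:380],(400,300)),cv2.resize(b,(400,300))]))
E
```

```text
[ 0.4604528  -0.31426564  0.26931022]
```

View pics/c3m.png

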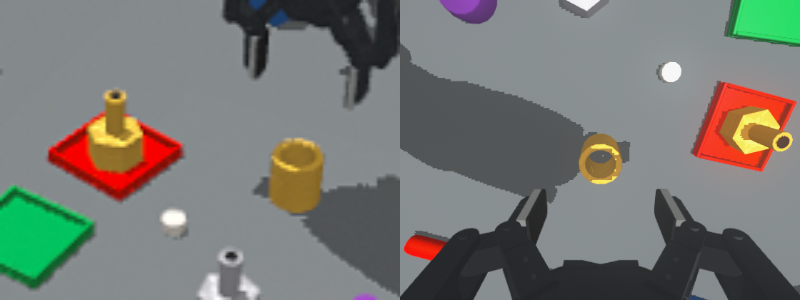

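Nut stands in the red tray (115,140). The sleeve (297,175; wrist 600,163) is centred between the fingers. Descend and grasp.

>>> carry_out(
  motion=[0,0,-0.03,0,0,0,0.9,0,0,-0.06,0,0,0,0.9,0,0,-0.083,0,0,0,0.9,0,0,-0.083,0,0,0,0.9,0,0,-0.083,0,0,0,0.3,0,0,-0.083,0,0,0,0.3,0,0,-0.083,0,0,0,0.3,0,0,-0.083,0,0,0,0.3,0,0,-0.06,0,0,0,0.3,0,0,-0.02,0,0,0,0.3,0,0,0.01,0,0,0,0.3,0,0,0.01,0,0,0,0.3],
  squeeze=50,
)

```text
time_s: 8.32
tool_pos: [0.4601, -0.3147, 0.281]
ee_rot: [0.002, 0.707, 0.707, 0.0]
wrist_force: [0.9, -0.3, -3.7]
grip_width: 0.495
grip_force: 52.3
```

>>> carry_out(
  motion=[0.01,0.01,0,0,0,0,0.3,0.032,0.03,0,0,0,0,0.3,0.056,0.053,0,0,0,0,0.3,0.08,0.076,0,0,0,0,0.3,0.104,0.099,0,0,0,0,0.3,0.128,0.122,0,0,0,0,0.3,0.15,0.143,0,0,0,0,0.3,0.164,0.157,0,0,0,0,0.3,0.17,0.1622,0,0,0,0,0.3,0.17,0.1622,-0.02,0,0,0,0.3,0.17,0.1622,-0.045,0,0,0,0.3,0.17,0.1622,-0.06,0,0,0,0.3],
)

```text
time_s: 9.82
tool_pos: [0.6295, -0.1523, 0.2171]
ee_rot: [-0.001, 0.707, 0.707, -0.001]
wrist_force: [-0.0, -0.2, -2.9]
grip_width: 0.491
grip_force: 52.2
```

>>> carry_out(
  motion=[0,0,-0.015,0,0,0,0.3,0,0,-0.024,0,0,0,0.3,0,0,-0.028,0,0,0,0.3,0,0,-0.028,0,0,0,0.3,0,0,-0.028,0,0,0,0.3],
)

```text
time_s: 10.45
tool_pos: [0.63, -0.1523, 0.1912]
ee_rot: [0.0, 0.707, 0.707, 0.0]
wrist_force: [-2.1, 1.8, 4.0]
grip_width: 0.491
grip_force: 52.7
```

```bash
python3 - <<'E'
from h import *
a,_=save("side","s4"); b,_=save("scene","c4")
cv2.imwrite("pics/c4m.png",np.hstack([cv2.resize(a[90:190,200:300],(400,400)),cv2.resize(b[230:330,190:290],(400,400))]))
E
```

```text
(no output)
```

View pics/c4m.png

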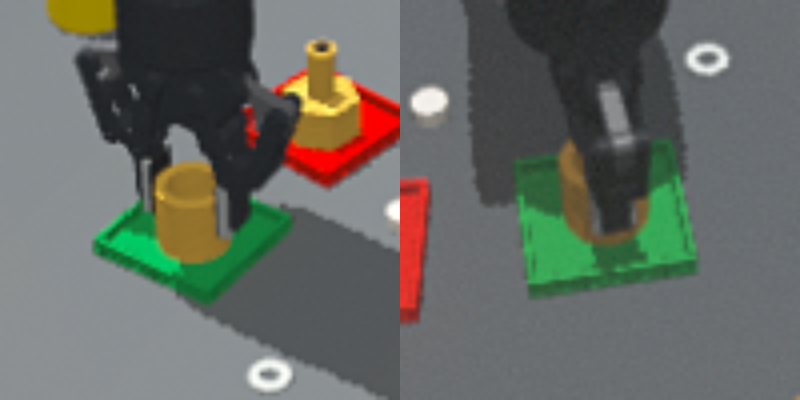

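Sleeve (195,215) is in the green tray with light floor contact; release and go to the valve.

>>> carry_out(
  motion=[0,0,0,0,0,0,0.6,0,0,0,0,0,0,0.75,0,0,0,0,0,0,0.75,0,0,0.02,0,0,0,0.75,0,0,0.06,0,0,0,0.75,0,0,0.1,0,0,0,0.75,0,0.04,0.1,0,0,0,0.75,0,0.09,0.1,0,0,0,0.75,0,0.14,0.1,0,0,0,0.75,0,0.19,0.1,0,0,0,0.75,0,0.24,0.1,0,0,0,0.75,0,0.28,0.1,0,0,0,0.75],
)

```text
time_s: 12.05
tool_pos: [0.6297, 0.1299, 0.2922]
ee_rot: [0.0, 0.707, 0.707, 0.001]
wrist_force: [0.2, -0.1, 0.2]
grip_width: 0.753
grip_force: 0.0
```

>>> carry_out(
  motion=[0,0.03,0,0,0,0,0.75,0,0.0383,0,0,0,0,0.75,0,0.0383,-0.02,0,0,0,0.75,0,0.0383,-0.02,0,0,0,0.75],
)

```text
time_s: 12.55
tool_pos: [0.6298, 0.165, 0.2705]
ee_rot: [-0.0, 0.707, 0.707, -0.001]
wrist_force: [1.1, -0.1, 0.3]
grip_width: 0.75
grip_force: 0.0
```

```bash
python3 - <<'E'
from h import *
a,_=save("side","s5"); b,_=save("wrist","w5")
print(ctrl.read_state()["tool_pos"])
cv2.imwrite("pics/c5m.png",np.hstack([cv2.resize(a[70:270,120:320],(400,400)),cv2.resize(b,(400,400))]))
E
```

```text
[0.63014346 0.16528791 0.27166145]
```

View pics/c5m.png

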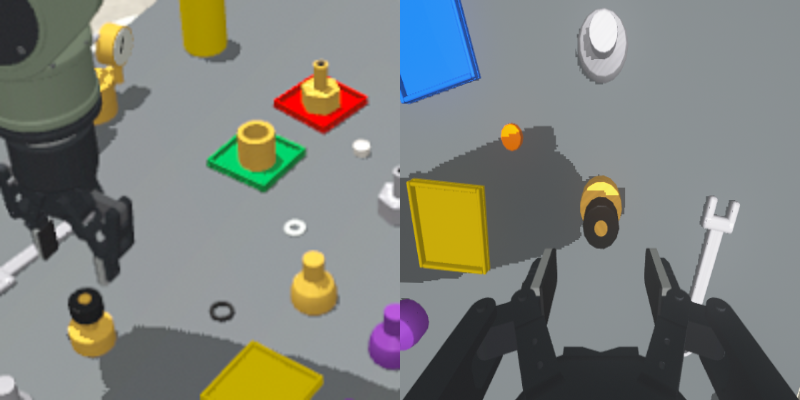

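Sleeve (257,150) and nut stand in their trays; the valve knob (wrist 600,225) is centred. The brass bonnet, now lit at (314,285), is clearly golden. Grasp the valve.

>>> carry_out(
  motion=[0,0,-0.025,0,0,0,0.75,0,0,-0.05,0,0,0,0.75,0,0,-0.065,0,0,0,0.75,0,0,-0.065,0,0,0,0.75,0,0,-0.065,0,0,0,0.2,0,0,-0.065,0,0,0,0.2,0,0,-0.065,0,0,0,0.2,0,0,-0.065,0,0,0,0.2,0,0,-0.05,0,0,0,0.2,0,0,-0.01,0,0,0,0.2,0,0,0.025,0,0,0,0.2,0,0,0.025,0,0,0,0.2],
  squeeze=50,
)

```text
time_s: 14.15
tool_pos: [0.6303, 0.166, 0.2992]
ee_rot: [0.001, 0.707, 0.707, 0.002]
wrist_force: [-0.8, -0.1, -3.2]
grip_width: 0.378
grip_force: 50.4
```

>>> carry_out(
  motion=[-0.012,-0.002,0,0,0,0,0.2,-0.036,-0.005,0,0,0,0,0.2,-0.065,-0.009,0,0,0,0,0.2,-0.095,-0.013,0,0,0,0,0.2,-0.125,-0.017,0,0,0,0,0.2,-0.155,-0.021,0,0,0,0,0.2,-0.175,-0.0235,0,0,0,0,0.2,-0.1815,-0.0242,0,0,0,0,0.2,-0.1815,-0.0242,-0.02,0,0,0,0.2,-0.1815,-0.0242,-0.045,0,0,0,0.2,-0.1815,-0.0242,-0.06,0,0,0,0.2,-0.1815,-0.0242,-0.07,0,0,0,0.2],
)

```text
time_s: 15.65
tool_pos: [0.4487, 0.1418, 0.2249]
ee_rot: [-0.0, 0.707, 0.707, -0.0]
wrist_force: [0.4, 0.3, -1.6]
grip_width: 0.379
grip_force: 50.4
```

>>> carry_out(
  motion=[0,0,-0.01,0,0,0,0.2,0,0,-0.015,0,0,0,0.2,0,0,-0.015,0,0,0,0.2,0,0,-0.015,0,0,0,0.2],
)

```text
time_s: 16.15
tool_pos: [0.4485, 0.1418, 0.2108]
ee_rot: [0.0, 0.707, 0.707, 0.0]
wrist_force: [0.2, 0.2, -1.4]
grip_width: 0.383
grip_force: 51.4
```

```bash
python3 - <<'E'
from h import *
a,_=save("side","s6"); b,_=save("scene","c6")
cv2.imwrite("pics/c6m.png",np.hstack([cv2.resize(a[200:300,200:300],(400,400)),cv2.resize(b[150:250,290:390],(400,400))]))
E
```

```text
(no output)
```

View pics/c6m.png

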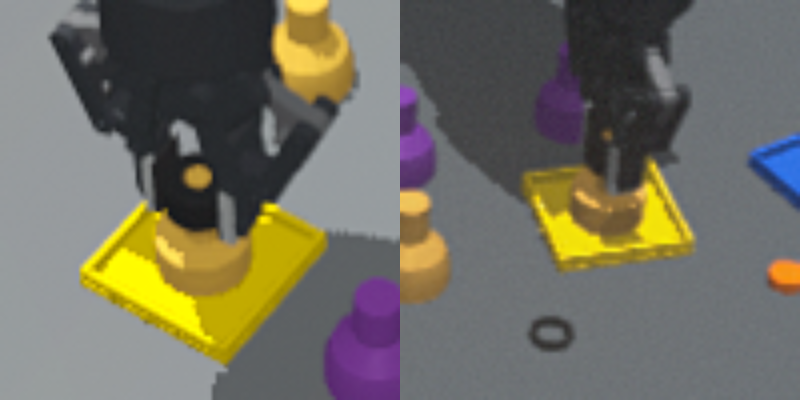

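Valve (205,240) touches the yellow tray's floor near its centre; release and go to the brass bonnet.

>>> carry_out(
  motion=[0,0,0,0,0,0,0.5,0,0,0,0,0,0,0.6,0,0,0,0,0,0,0.6,0,0,0.02,0,0,0,0.6,0,0,0.06,0,0,0,0.6,0,0,0.09,0,0,0,0.6,0.004,-0.03,0.09,0,0,0,0.6,0.008,-0.07,0.09,0,0,0,0.6,0.013,-0.11,0.09,0,0,0,0.6,0.0157,-0.1326,0.08,0,0,0,0.6,0.0157,-0.1326,0.065,0,0,0,0.6,0.0157,-0.1326,0.065,0,0,0,0.6],
)

```text
time_s: 17.75
tool_pos: [0.4639, 0.0091, 0.2752]
ee_rot: [-0.001, 0.707, 0.707, -0.001]
wrist_force: [0.6, -0.2, 0.2]
grip_width: 0.6
grip_force: 0.0
```

```bash
python3 - <<'E'
from h import *
a,_=save("side","s7"); b,_=save("wrist","w7")
print(ctrl.read_state()["tool_pos"])
cv2.imwrite("pics/c7m.png",np.hstack([cv2.resize(a[120:320,180:380],(400,400)),cv2.resize(b,(400,400))]))
E
```

```text
[0.46410562 0.00944594 0.27599256]
```

View pics/c7m.png

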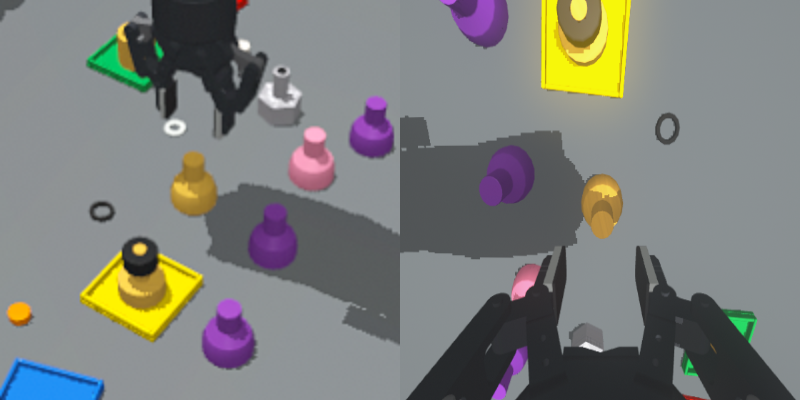

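Valve stands in yellow (142,280); the golden bonnet (195,185; neck in wrist 600,220) is centred between the fingers. Grasp it.

>>> carry_out(
  motion=[0,0,-0.025,0,0,0,0.6,0,0,-0.05,0,0,0,0.6,0,0,-0.068,0,0,0,0.6,0,0,-0.068,0,0,0,0.6,0,0,-0.068,0,0,0,0,0,0,-0.068,0,0,0,0,0,0,-0.068,0,0,0,0,0,0,-0.068,0,0,0,0,0,0,-0.05,0,0,0,0,0,0,-0.01,0,0,0,0,0,0,0.022,0,0,0,0,0,0,0.022,0,0,0,0],
  squeeze=50,
)

```text
time_s: 19.35
tool_pos: [0.4643, 0.0092, 0.2997]
ee_rot: [0.001, 0.707, 0.707, 0.001]
wrist_force: [-0.7, -0.2, -2.5]
grip_width: 0.232
grip_force: 49.7
```

>>> carry_out(
  motion=[0.01,0.01,0.01,0,0,0,0,0.025,0.035,0.02,0,0,0,0,0.045,0.065,0.03,0,0,0,0,0.06,0.1,0.03,0,0,0,0,0.065,0.135,0.03,0,0,0,0,0.06,0.17,0.03,0,0,0,0,0.045,0.205,0.03,0,0,0,0,0.025,0.24,0.02,0,0,0,0,0.005,0.27,0,0,0,0,0,-0.0097,0.2898,-0.02,0,0,0,0,-0.0097,0.2898,-0.045,0,0,0,0,-0.0097,0.2898,-0.065,0,0,0,0],
)

```text
time_s: 20.85
tool_pos: [0.4539, 0.2991, 0.231]
ee_rot: [-0.0, 0.707, 0.707, -0.001]
wrist_force: [0.8, -0.1, -2.0]
grip_width: 0.229
grip_force: 49.6
```

>>> carry_out(
  motion=[0,0,-0.012,0,0,0,0,0,0,-0.02,0,0,0,0,0,0,-0.02,0,0,0,0,0,0,-0.02,0,0,0,0],
)

```text
time_s: 21.35
tool_pos: [0.4545, 0.299, 0.2129]
ee_rot: [-0.0, 0.707, 0.707, 0.0]
wrist_force: [-0.5, 0.5, -3.1]
grip_width: 0.229
grip_force: 51.7
```

```bash
python3 - <<'E'
from h import *
a,_=save("side","s8"); b,_=save("scene","c8")
cv2.imwrite("pics/c8m.png",np.hstack([cv2.resize(a[260:360,150:250],(400,400)),cv2.resize(b[140:240,350:450],(400,400))]))
E
```

```text
(no output)
```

View pics/c8m.png

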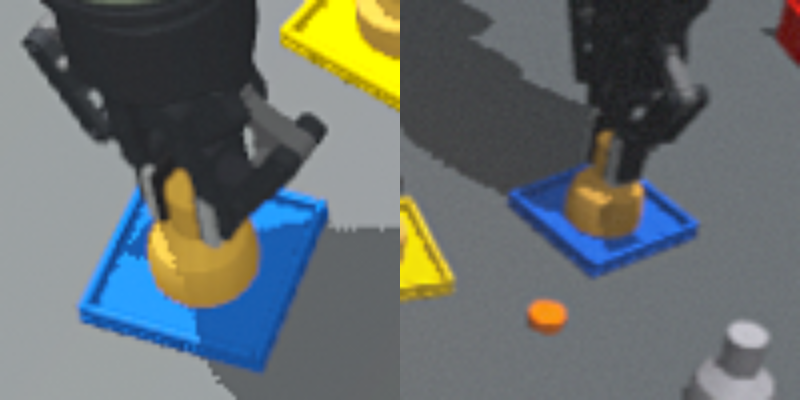

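Bonnet (203,255) sits at the blue tray's floor near centre; release and retreat.

>>> carry_out(
  motion=[0,0,-0.0005,0,0,0,0,0,0,-0.0005,0,0,0,0.3,0,0,-0.0005,0,0,0,0.5,0,0,-0.0005,0,0,0,0.5,0,0,-0.0005,0,0,0,0.5,0,0,0.02,0,0,0,0.5,0,0,0.06,0,0,0,0.5,0,0,0.11,0,0,0,0.5,0.01,-0.05,0.15,0,0,0,0.5,0.02,-0.1,0.19,0,0,0,0.5,0.02,-0.12,0.19,0,0,0,0.5,0.02,-0.12,0.19,0,0,0,0.5],
)

```text
time_s: 22.95
tool_pos: [0.4746, 0.1775, 0.4032]
ee_rot: [0.0, 0.708, 0.706, 0.0]
wrist_force: [0.5, 0.5, 0.5]
grip_width: 0.505
grip_force: 0.0
```

```bash
python3 - <<'E'
from h import *
save("side","s9")
E
```

```text
(no output)
```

View pics/s9.png

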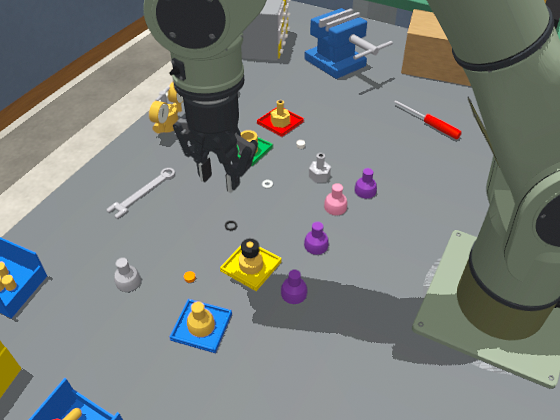

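All four parts stand upright in their trays: nut (280,115), sleeve (250,145), valve (250,262) and bonnet (200,320). The steel nut (320,167) and steel bonnet (125,274) have not moved.

```bash
python3 -c "
from plant import ctrl
print(ctrl.close_job())"
```

```text
the job is handed in; nothing more can be done
None
```

The job is handed in at about 23 s: the last pictures show the brass nut upright in the red tray, the bonnet in blue, the valve in yellow and the sleeve in green, with both steel parts where they were; the hand-in call returned no verdict.

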